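# Close the washed jars with their piled-up stoppers

### The arm

A 6-joint arm with a two-finger parallel gripper is mounted at the origin on a cart in front of the work surface, level with it; the furniture and walls round the work are solid. World frame = base frame: x ahead of the robot, y to its left, z up, the work surface at z = 0. Lengths are in m, angles in rad, forces in N, time in s.
With the tool pointing down it reaches from about 0.325 to 0.9 m from the base axis. Payload 6.1 kg.
Tool frame: the origin (TCP) lies midway between the tips of the shut fingers; the grasp point (between the pads) lies 19 mm behind it; z points along the fingers, y is the direction in which the jaws open and shut (so a half turn about z gives the same grasp; the last joint's range is limited). The gripper opens to 87 mm and grips with 3 to 60 N. Pads are 19 mm wide; open, the fingers measure 117 mm over their backs; the gripper's body (75 mm by 190 mm) begins 51 mm behind the grasp point.
Start: joints at [-1.455, 0.22, 1.526, -0, 1.395, -0.126], TCP at [0.15, -0.607, 0.223] pointing down, gripper open.
Joint ranges: [-2.98, 2.98], [-0.91, 2.08], [0.09, 2.57], [-1.24, 4.39], [0.2, 2.65], [-2.68, 2.68]. Speed limits (rad/s): [2.57, 2.57, 3.01, 3.14, 3.14, 3.14].

### API

Orientations are given as a 3x3 rotation matrix whose columns are the frame's x, y, z axes.
In Python, from station import sensors, optics, ticket, regions_of gives the robot as it stands.
- The arm moves only by the shell command python3 -m pendant 'ROWS' [FORCE]. ROWS is JSON, one flat list of numbers, 5 for each row, row after row: the shift along the tool's x, y, z in m, then the turn about the tool's z in rad, then the finger opening in m, from 0 to 0.087. In form: [dx, dy, dz, turn, gripper, dx, dy, dz, turn, gripper, ...]. A call has 1 to 20 rows; each row is the pose to reach, as a shift and turn from the pose measured when the call began, along the tool's axes at that moment; what a row does not reach only later rows make up. A row lasts 1/10 s, in which the tool goes at most 50 mm and 8.59 degrees, less where a joint would pass 70% of its speed; a pose out of reach is approached as far as the arm can. A call with a gripper value outside its range is refused whole. The fingers move at their own pace and stop on an object; FORCE is the grip in N (left out, the last holds). Time passes only in rows, so rows that repeat a pose let the fingers close. It gives the time, the measured TCP pose, the force and the opening at its end, in the units of the state.
- sensors.state(): the state, without advancing time (a new reading comes with each control period).
- optics.get_image(name): name is "side" or "top"; returns a dict with "color" (384x512x3 uint8, red, green, blue), "fx", "fy", "cx", "cy" (pixels), "rvec" (rotation vector, rad) and "tvec" (3), from world to camera coordinates, as OpenCV has them. Camera axes: x right, y down, z forward; pixel columns grow to the right and rows downward; lengths in m; the calibration is good to about 2 mm. A picture is of the moment at which its call begins. There is no depth.
- ticket.finish_job(): hands the job in, once; it reports no verdict.
Trained networks look in the newest picture that a camera, given by its name, has taken for a name from the list of things; names that differ only in an ending like _2 or _b are one class to them, and where a whole thing is asked for, a point or a joint stands for the part that bears it (a point fixed in the world has none). Each returns a list of dicts, best first, with "p" (0 to 1); they miss things now and then, are a little off and sometimes report something else, mostly with a low value. They report only what shows in the picture. A call takes as long as a camera call. They do not tell look-alikes from the thing itself.
- regions_of(camera, label): "mask" (384x512 bool, what is visible of it) and "bbox" ([centre column, centre row, width, height] in pixels, round what is visible of it).
The state is a dict: "time": time; "qpos": joint angles; "qvel": joint speeds; "tau": joint torques, N m; "tool_pos": TCP position; "orientation": TCP orientation; "wrist_force": force on the tool from outside, world axes, zero at the start; "torque": the same for the moment, N m; "grip_width": opening from 0.0 (shut) to 1.0 (fully open).
Only numpy, scipy, OpenCV 4.12 (cv2) and the standard library are available. Lean on these libraries where they do the work, as an engineer would, in place of code of your own. Each camera call takes 0.05 s, during which the arm holds its last target. There are 200 camera calls.

### The job

The four stoneware jars have been washed and stand open, and their stoppers are piled up on one another. Take the pile apart and close every jar with the stopper made for its mouth, the largest stopper in the largest jar and so on down to the smallest, each sitting fully home with its head flat on the rim. Leave the jars upright where they stand and do not disturb the tap, the tin of nails or the key.

Things in the scene. Friction and masses are not known exactly. Their poses are not given: they have to be found in the camera images.
- stopper_a_mid (a point): The largest of the four stoppers, at the bottom of the pile at the start: a flat round beech head 70 mm across and 18 mm thick (plain upright side, to be gripped) over a tapered cork plug 20 mm long, 49 mm across under the head and 40 mm at its flat foot; 38 mm tall in all. The point is on its axis, half-way up (19 mm above the foot, 19 mm below the top of the head); z is its axis, plug to head.
- stopper_b_mid (a point): The second largest of the four stoppers, second from the bottom of the pile at the start: a flat round beech head 62 mm across and 18 mm thick (plain upright side, to be gripped) over a tapered cork plug 20 mm long, 41 mm across under the head and 32 mm at its flat foot; 38 mm tall in all. The point is on its axis, half-way up (19 mm above the foot, 19 mm below the top of the head); z is its axis, plug to head.
- stopper_c_mid (a point): The third largest of the four stoppers, second from the top of the pile at the start: a flat round beech head 54 mm across and 18 mm thick (plain upright side, to be gripped) over a tapered cork plug 20 mm long, 33 mm across under the head and 24 mm at its flat foot; 38 mm tall in all. The point is on its axis, half-way up (19 mm above the foot, 19 mm below the top of the head); z is its axis, plug to head.
- stopper_d_mid (a point): The smallest of the four stoppers, at the top of the pile at the start: a flat round beech head 46 mm across and 18 mm thick (plain upright side, to be gripped) over a tapered cork plug 20 mm long, 25 mm across under the head and 16 mm at its flat foot; 38 mm tall in all. The point is on its axis, half-way up (19 mm above the foot, 19 mm below the top of the head); z is its axis, plug to head.
- jar_a_mouth (a point): The largest of the four open stoneware jars (loose, pale body, brown-glazed shoulder and neck): 124 mm tall, body 104 mm across, mouth 52 mm inside, rolled lip 63 mm outside, straight neck 26 mm deep. The point is the centre of the mouth, level with the top of the rim; z is the jar's axis, up. Its own stopper is the largest one; when that sits fully home, the underside of its head lies on the rim.
- jar_b_mouth (a point): The second largest of the four open stoneware jars (loose, pale body, brown-glazed shoulder and neck): 112 mm tall, body 92 mm across, mouth 44 mm inside, rolled lip 55 mm outside, straight neck 26 mm deep. The point is the centre of the mouth, level with the top of the rim; z is the jar's axis, up. Its own stopper is the second largest one; when that sits fully home, the underside of its head lies on the rim.
- jar_c_mouth (a point): The third largest of the four open stoneware jars (loose, pale body, brown-glazed shoulder and neck): 101 mm tall, body 81 mm across, mouth 36 mm inside, rolled lip 47 mm outside, straight neck 26 mm deep. The point is the centre of the mouth, level with the top of the rim; z is the jar's axis, up. Its own stopper is the third largest one; when that sits fully home, the underside of its head lies on the rim.
- jar_d_mouth (a point): The smallest of the four open stoneware jars (loose, pale body, brown-glazed shoulder and neck): 90 mm tall, body 71 mm across, mouth 28 mm inside, rolled lip 39 mm outside, straight neck 26 mm deep. The point is the centre of the mouth, level with the top of the rim; z is the jar's axis, up. Its own stopper is the smallest one; when that sits fully home, the underside of its head lies on the rim.
- tap_mid (a point): Bystander: brass barrel tap, 104 mm long and 47 mm high, lying on the worktop; the point is in its middle, 13 mm up.
- nails_mid (a point): Bystander: open tin of nails, 74 mm across and 61 mm high; the point is in its middle, 30 mm up.
- key_mid (a point): Bystander: rusty old key, 99 mm long and 8 mm thick, lying flat; the point is in its middle, 4 mm up.
There are look-alikes about, which are no part of the job. Leave any black or blue look-alike of the part that bears stopper_c_mid alone.

How it is judged:
By the outcome, as a careful person would: the job done as asked, in the order asked, and still so for the second after the job is handed in, with the robot touching nothing.
It also fails if it takes over 112 s, if anything falls off the work surface, if the arm or the gripper's body presses on something with over 40 N, if the wrist force passes 120 N, or if a joint passes its speed limit or range.

## Working session

There is one attempt and no reset: what is moved stays moved. The work goes in short steps, Python scripts to look and compute and a shell command to move; the robot and the scene stay as the last step left them, time stands still between calls to the robot, and variables do not carry over. Pictures are saved under pics/ and viewed, on a budget of 14 in all, crops included, one or two more only if the job needs it, and the job is handed in when it is done.

```bash
mkdir -p pics; cat > h.py <<'E'
import numpy as np,cv2
from station import sensors,optics,ticket,regions_of
def cam(n):
    d=optics.get_image(n);R=cv2.Rodrigues(np.array(d["rvec"],float))[0];t=np.array(d["tvec"],float).ravel()
    return d,R,t
def proj(c,P):
    d,R,t=c;p=R@np.array(P,float)+t
    return np.array([d["fx"]*p[0]/p[2]+d["cx"],d["fy"]*p[1]/p[2]+d["cy"]])
def onz(c,u,v,z):
    d,R,t=c;o=-R.T@t;r=R.T@np.array([(u-d["cx"])/d["fx"],(v-d["cy"])/d["fy"],1]);return o+r*(z-o[2])/r[2]
def save(c,name,box=None,s=1):
    im=c[0]["color"][:,:,::-1]
    if box: im=im[box[1]:box[3],box[0]:box[2]]
    cv2.imwrite("pics/"+name,cv2.resize(im,None,fx=s,fy=s,interpolation=cv2.INTER_CUBIC))
E
python3 - <<'E'
from h import *
for n in("top","side"):
    c=cam(n);save(c,n+"0.png",s=1.5)
    print(n,-c[1].T@c[2],c[1][2],c[0]["fx"])
    for l in["stopper_a_mid","jar_a_mouth","tap_mid","nails_mid","key_mid"]:
        for r in regions_of(n,l): print(l,round(r["p"],2),np.round(r["bbox"]).tolist())
print(sensors.state())
E
```

```text
top [ 0.46243692 -0.00666229  1.08347882] [ 0.04189876  0.01429003 -0.99901966] 400.4933899733238
stopper_a_mid 0.65 [145.0, 214.0, 12.0, 20.0]
stopper_a_mid 0.34 [199.0, 241.0, 18.0, 17.0]
tap_mid 0.71 [375.0, 148.0, 20.0, 31.0]
nails_mid 0.78 [139.0, 147.0, 34.0, 32.0]
key_mid 0.55 [201.0, 245.0, 26.0, 23.0]
side [-0.16179201  1.00401468  0.69534685] [ 0.48966584 -0.74946354 -0.44556904] 497.2470698746224
stopper_a_mid 0.9 [194.0, 285.0, 38.0, 22.0]
stopper_a_mid 0.59 [325.0, 170.0, 27.0, 36.0]
stopper_a_mid 0.42 [261.0, 183.0, 33.0, 39.0]
jar_a_mouth 0.67 [203.0, 222.0, 42.0, 58.0]
tap_mid 0.62 [284.0, 168.0, 20.0, 7.0]
nails_mid 0.91 [137.0, 257.0, 35.0, 39.0]
{'time': 0.6, 'qpos': array([-1.45510510e+00,  2.20393076e-01,  1.52651524e+00, -6.09093967e-06,
        1.39468139e+00, -1.26096329e-01]), 'qvel': array([-0.00013627,  0.00018757, -0.0006203 ,  0.00124246, -0.00076613,
       -0.00104978]), 'tau': array([-5.94213252e-04, -4.94244111e+01, -3.87497520e+01,  6.97694323e-02,
        4.71422158e-02, -3.33692344e-05]), 'tool_pos': array([ 0.14964465, -0.60681234,  0.22253386]), 'orientation': array([[ 9.70911261e-01,  2.39439601e-01, -5.61601901e-06],
       [ 2.39439600e-01, -9.70911261e-01, -3.62327464e-06],
       [-6.32021153e-06,  2.17318080e-06, -1.00000000e+00]]), 'wrist_force': array([ 0.10063031, -0.61809346, -0.19442264]), 'torque': array([ 0.03282688,  0.02840315, -0.02970236]), 'grip_width': 0.9991354023868143}
```

View pics/top0.png

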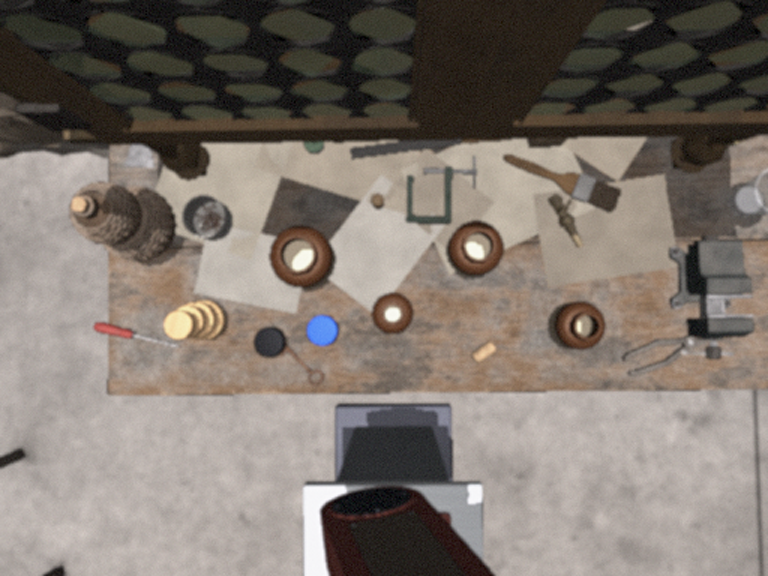

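View pics/side0.png

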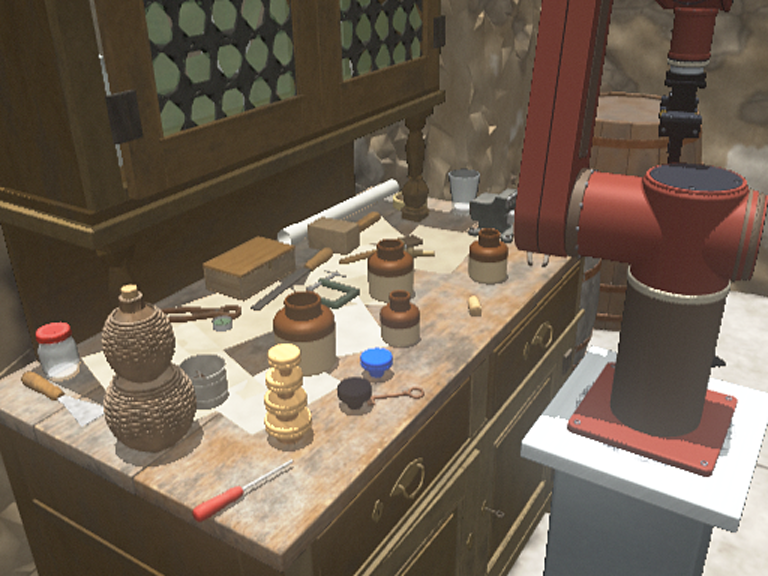

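The top view shows the pile at about (127,213), with the blue and black look-alikes at (215,220) and (180,228). The jar mouths are at about (201,171), (317,165), (387,216) and (261,209). I'll measure them at enlarged scale.

```bash
python3 - <<'E'
from h import *
t=cam("top");s=cam("side")
save(t,"tc.png",(100,150,420,250),2.5); save(s,"sc.png",(165,150,350,310),3.7)
# guess: jar positions via top pixel at rim height
for n,(u,v),z in[("A",(201,171),.124),("B",(317,165),.112),("C",(387,216),.101),("D",(261.5,209),.09)]:
    p=onz(t,u,v,z);print(n,p.round(3),proj(s,p).round(1))
for n,(u,v),z in[("d",(118.5,216),.152+.0),("a",(137,212),.038)]:
    p=onz(t,u,v,z);print(n,p.round(3),proj(s,p).round(1))
E
```

```text
A [0.548 0.141 0.124] [204.9 197.5]
B [ 0.56  -0.14   0.112] [260.  162.5]
C [ 0.434 -0.309  0.101] [323.4 155. ]
D [ 0.455 -0.004  0.09 ] [266.6 195.4]
d [0.443 0.33  0.152] [188.8 233.1]
a [0.451 0.323 0.038] [192.3 274.6]
```

View pics/tc.png

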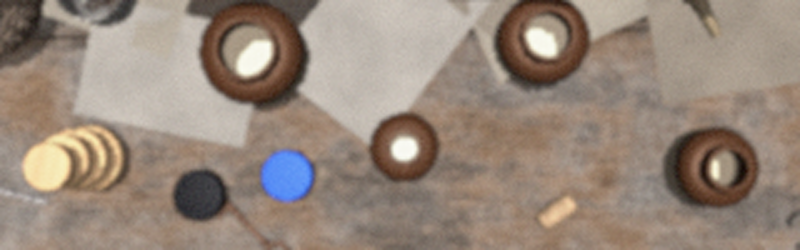

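View pics/sc.png

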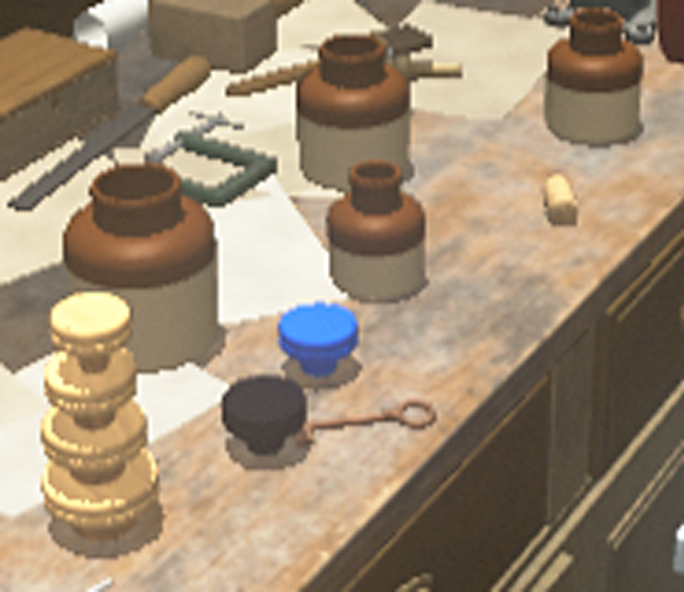

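```bash
cat >> h.py <<'E'
from scipy.optimize import least_squares,minimize
SZ=dict(a=(.070,.049,.040),b=(.062,.041,.032),c=(.054,.033,.024),d=(.046,.025,.016))
def sil(c,parts,S=4):
    """mask at S x supersampling of coaxial frusta: list of (x,y,z0,r0,z1,r1)"""
    m=np.zeros((384*S,512*S),np.uint8);th=np.linspace(0,2*np.pi,40,endpoint=False)
    for x,y,z0,r0,z1,r1 in parts:
        P=[proj(c,(x+r*np.cos(a),y+r*np.sin(a),z)) for z,r in((z0,r0),(z1,r1)) for a in th]
        h=cv2.convexHull((np.array(P)*S+S/2).astype(np.int32));cv2.fillConvexPoly(m,h,1)
    return cv2.resize(m.astype(np.float32),(512,384),interpolation=cv2.INTER_AREA)
def yellow(c):
    h=cv2.cvtColor(c[0]["color"],cv2.COLOR_RGB2HSV);k=((h[...,0]>12)&(h[...,0]<30)&(h[...,1]>75)&(h[...,2]>130)).astype(np.uint8)
    return k
def pileparts(names,xy,zf=0):
    o=[]
    for i,n in enumerate(names):
        D,p,f=[v/2 for v in SZ[n]];z=zf+.038*i;x,y=xy[2*i:2*i+2]
        o+=[(x,y,z,f,z+.02,p),(x,y,z+.02,D,z+.038,D)]
    return o
def fitpile(names,x0,win=45):
    cs=[cam("top"),cam("side")];obs=[]
    for c in cs:
        k=yellow(c);u,v=proj(c,(x0[0],x0[1],.019*len(names))).astype(int)
        m=np.zeros_like(k);m[max(v-win,0):v+win,max(0,u-win):u+win]=1;obs.append((k*m).astype(np.float32))
    f=lambda q:sum(np.abs(sil(c,pileparts(names,q))-o).sum() for c,o in zip(cs,obs))
    s0=np.vstack([x0]+[np.array(x0)+.008*e for e in np.eye(len(x0))])
    r=minimize(f,x0,method="Nelder-Mead",options=dict(initial_simplex=s0,maxfev=500,xatol=2e-4,fatol=.1))
    return r.x,r.fun,[o.sum() for o in obs]
def tri(obs,z):
    """obs: list of (cam,(u,v)); known z"""
    f=lambda q:np.concatenate([proj(c,(q[0],q[1],z))-uv for c,uv in obs])
    r=least_squares(f,[.5,0]);return r.x,r.fun
E
python3 - <<'E'
from h import *
x,f,o=fitpile("abcd",[.446,.325]*4);print(x.reshape(-1,2).round(4),f,o)
t=cam("top");s=cam("side")
for n,u,v,z in[("A",(199.6,170.8),(201.5,200),.124),("B",(317.6,165.2),(260.1,162.7),.112),("C",(390.4,217.2),(326.6,154.6),.101),("D",(261.6,209.6),(266.6,196.5),.09)]:
    q,r=tri([(t,u),(s,v)],z);print(n,q.round(4),r.round(1),onz(t,*u,z).round(4),onz(s,*v,z).round(4))
E
```

```text
[[0.4471 0.3301]
 [0.4452 0.3336]
 [0.4505 0.3259]
 [0.4432 0.3301]] 2290.9375 [np.float32(994.0), np.float32(2571.0)]
A [0.5501 0.1474] [-1.4 -0.5  1.2 -1.7] [0.5488 0.1441 0.124 ] [0.5472 0.156  0.124 ]
B [ 0.5599 -0.1409] [-0.2 -0.1  0.2 -0.3] [ 0.5597 -0.1413  0.112 ] [ 0.5591 -0.1387  0.112 ]
C [ 0.43   -0.3179] [ 0.2  0.6 -0.7 -0.3] [ 0.4313 -0.3175  0.101 ] [ 0.4271 -0.3169  0.101 ]
D [ 0.4536 -0.0028] [-0.4 -0.   0.3 -0.8] [ 0.4534 -0.0039  0.09  ] [0.4517 0.0017 0.09  ]
```

```bash
python3 - <<'E'
from h import *
cs=[cam("top"),cam("side")]
for c in cs:
    h=cv2.cvtColor(c[0]["color"],cv2.COLOR_RGB2HSV);m=sil(c,pileparts("abcd",[.447,.33]*4))
    k=cv2.erode((m>.9).astype(np.uint8),np.ones((3,3)))>0; ring=(cv2.dilate((m>0).astype(np.uint8),np.ones((17,17)))>0)&~(cv2.dilate((m>0).astype(np.uint8),np.ones((7,7)))>0)
    print(m.sum(),np.percentile(h[k],[5,25,50,75,95],axis=0).round(),"\nring",np.percentile(h[ring],[5,50,95],axis=0))
J=dict(A=(.5501,.1474,.124,.104,.052,.063),B=(.5599,-.1409,.112,.092,.044,.055),C=(.430,-.3179,.101,.081,.036,.047),D=(.4536,-.0028,.09,.071,.028,.039))
tiles=[]
th=np.linspace(0,2*np.pi,60)
for c,S in zip(cs,(5,4)):
  row=[]
  for n,(x,y,h,b,mo,l) in J.items():
    u,v=proj(c,(x,y,h-.03 if S==4 else h)).astype(int);w=100//S*1
    W=20 if S==5 else 25; W=20
    S2=4.9
    W=20*1
    pad=int(20*1.0)
    W=28; 
    im=c[0]["color"][v-W:v+W,u-W:u+W,::-1];k=196/(2*W);im=cv2.resize(im,(196,196),interpolation=cv2.INTER_CUBIC)
    for z,r,col in((h,mo/2,(0,255,0)),(h-.003,l/2,(255,0,0)),(0,b/2,(0,0,255))):
        P=np.array([proj(c,(x+r*np.cos(a),y+r*np.sin(a),z)) for a in th])
        P=((P-[u-W,v-W]+.5)*k).astype(np.int32);cv2.polylines(im,[P],True,col,1)
    row.append(im)
  tiles.append(np.hstack(row))
cv2.imwrite("pics/j.png",np.vstack(tiles))
E
```

```text
860.625 [[ 14.  66. 123.]
 [ 16.  76. 158.]
 [ 17.  92. 219.]
 [ 22.  98. 245.]
 [ 24. 102. 247.]] 
ring [[ 10.  19. 139.]
 [ 13.  46. 157.]
 [ 17.  82. 201.]]
1758.4375 [[ 15.  63. 126.]
 [ 17. 107. 162.]
 [ 17. 113. 200.]
 [ 18. 117. 221.]
 [ 29. 120. 255.]] 
ring [[ 13.    16.    96.  ]
 [ 17.    72.   216.  ]
 [ 24.   113.75 246.  ]]
```

View pics/j.png

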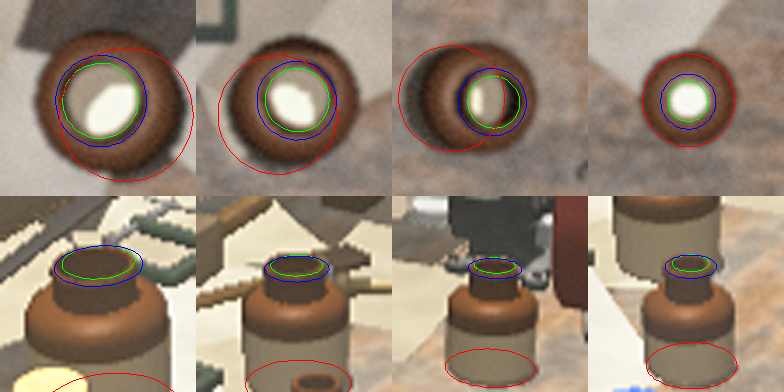

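The overlay confirms the jars to within about 2–3 mm: A (.550,.147), B (.560,-.141), C (.430,-.318), D (.454,-.003). The pile at (127,213) is the only beech-coloured set. The blue and black stoppers standing apart are the look-alikes and stay put.

```bash
python3 - <<'E'
from h import *
t=cam("top");s=cam("side")
q,r=tri([(t,(119.6,216.4)),(s,(189.6,233.8))],.152);print("d",q.round(4),r.round(1))
q,r=tri([(t,(137.2,212.8)),(s,(192.2,277.5))],.038);print("a",q.round(4),r.round(1))
E
python3 -m pendant '[0.377,-0.275,-0.03,0.242,0.087, 0.377,-0.275,-0.03,0.242,0.087, 0.377,-0.275,-0.03,0.242,0.087, 0.377,-0.275,-0.03,0.242,0.087, 0.377,-0.275,-0.03,0.242,0.087, 0.377,-0.275,-0.03,0.242,0.087, 0.377,-0.275,-0.03,0.242,0.087, 0.377,-0.275,-0.03,0.242,0.087, 0.377,-0.275,-0.03,0.242,0.087, 0.377,-0.275,-0.03,0.242,0.087, 0.448,-0.566,-0.03,0.242,0.087, 0.448,-0.566,-0.03,0.242,0.087, 0.448,-0.566,-0.03,0.242,0.087, 0.448,-0.566,-0.03,0.242,0.087, 0.448,-0.566,-0.03,0.242,0.087, 0.448,-0.566,-0.03,0.242,0.087, 0.448,-0.566,-0.03,0.242,0.087, 0.448,-0.566,-0.03,0.242,0.087, 0.448,-0.566,-0.03,0.242,0.087, 0.448,-0.566,-0.03,0.242,0.087]' 15
```

```text
d [0.4417 0.3286] [-0.5  0.2  0.1 -0.9]
a [0.4475 0.3255] [-1.3  0.4  0.3 -1.8]
time: 3.1
tool_pos: [0.4493, 0.0485, 0.2525]
orientation: [[1.0, -0.003, -0.0], [-0.003, -1.0, -0.0], [-0.0, 0.0, -1.0]]
wrist_force: [1.1, -0.4, 0.7]
grip_width: 0.998
```

```bash
python3 -m pendant '[-0.007,-0.28,0,0,0.087, -0.007,-0.28,0,0,0.087, -0.007,-0.28,0,0,0.087, -0.007,-0.28,0,0,0.087, -0.007,-0.28,0,0,0.087, -0.007,-0.28,0,0,0.087, -0.007,-0.28,0,0,0.087, -0.007,-0.28,0,0,0.087, -0.007,-0.28,0.04,0,0.087, -0.007,-0.28,0.08,0,0.087, -0.007,-0.28,0.11,0,0.087, -0.007,-0.28,0.12,0,0.087, -0.007,-0.28,0.128,0,0.087, -0.007,-0.28,0.128,0,0.087, -0.007,-0.28,0.128,0,0.087]'
python3 - <<'E'
from h import *
s=cam("side");save(s,"g1.png",(130,170,260,300),4.5);t=cam("top");print(sensors.state()["tool_pos"])
E
```

```text
time: 4.6
tool_pos: [0.4443, 0.3286, 0.1262]
orientation: [[1.0, -0.003, 0.002], [-0.003, -1.0, 0.001], [0.002, -0.001, -1.0]]
wrist_force: [0.0, 0.1, 0.5]
grip_width: 1.002
[0.44418093 0.32899533 0.12628812]
```

View pics/g1.png

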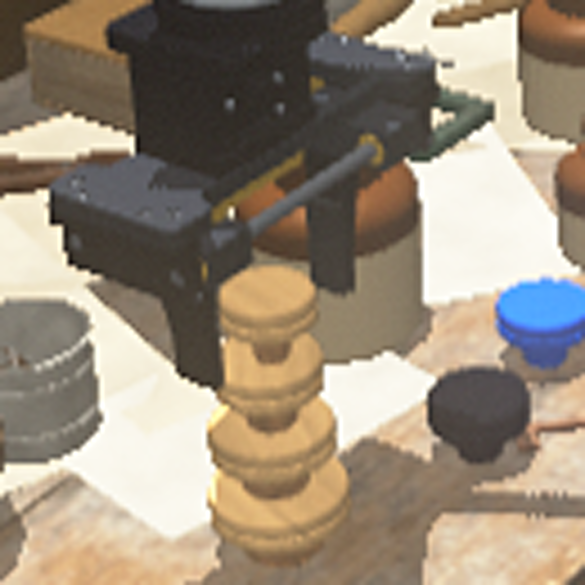

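```bash
python3 - <<'E'
from h import *
s=cam("side");st=sensors.state();p=st["tool_pos"]
f=lambda P:((proj(s,P)-[130,170])*4.5).round(0)
print("tip +y",f(p+[0,.0435,0]),f(p+[0,.0585,0]),"tip -y",f(p-[0,.0435,0]),f(p-[0,.0585,0]),"tcp",f(p),"head mid at",f([p[0],p[1],.143]),f([p[0],p[1],.152]))
for d in (-.02,-.01,.01): print(d,f([p[0]+d,p[1],.152]),f([p[0],p[1]+d,.152]))
E
```

```text
tip +y [208. 374.] [186. 390.] tip -y [325. 288.] [344. 274.] tcp [269. 329.] head mid at [266. 299.] [264. 282.]
-0.02 [298. 294.] [291. 263.]
-0.01 [281. 288.] [278. 273.]
0.01 [248. 277.] [251. 292.]
```

The jaws straddle the top stopper: tips at crop (197,380) and (332,290), head at (268,300). The stopper sits about 4 mm nearer me in x. I'll shift, close and lift.

```bash
python3 -m pendant '[-0.004,-0.001,0.001,0,0.087, -0.004,-0.001,0.001,0,0.03, -0.004,-0.001,0.001,0,0.03, -0.004,-0.001,0.001,0,0.03, -0.004,-0.001,0.001,0,0.03, -0.004,-0.001,0.001,0,0.03, -0.004,-0.001,0.001,0,0.03, -0.004,-0.001,0.001,0,0.03, -0.004,-0.001,-0.01,0,0.03, -0.004,-0.001,-0.03,0,0.03, -0.004,-0.001,-0.06,0,0.03, -0.004,-0.001,-0.09,0,0.03, -0.004,-0.001,-0.09,0,0.03]' 15
python3 - <<'E'
from h import *
s=cam("side");save(s,"g2.png",(130,140,260,300),3.7);print(sensors.state()["tool_pos"])
E
```

```text
time: 6.05
tool_pos: [0.4425, 0.3315, 0.2223]
orientation: [[1.0, -0.002, 0.011], [-0.003, -1.0, 0.006], [0.011, -0.006, -1.0]]
wrist_force: [1.4, 0.9, -0.2]
grip_width: 0.521
[0.44146804 0.33086065 0.21971971]
```

View pics/g2.png

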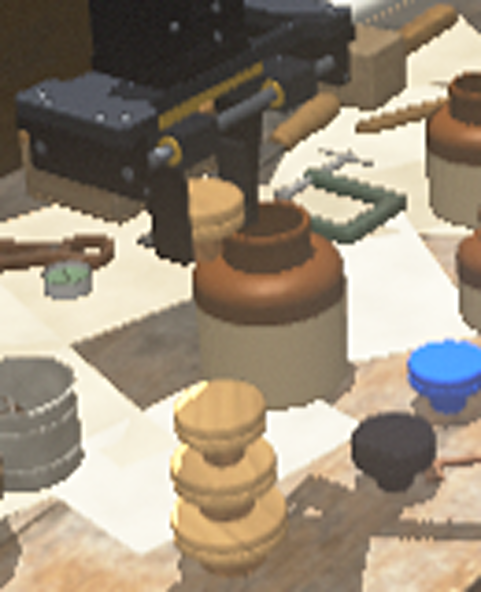

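Stopper d is held (opening 45 mm) with three left on the pile. Next I carry it over jar D.

```bash
python3 -m pendant '[0.012,0.334,0,0,0.03, 0.012,0.334,0,0,0.03, 0.012,0.334,0,0,0.03, 0.012,0.334,0,0,0.03, 0.012,0.334,0,0,0.03, 0.012,0.334,0,0,0.03, 0.012,0.334,0,0,0.03, 0.012,0.334,0,0,0.03, 0.012,0.334,0.05,0,0.03, 0.012,0.334,0.09,0,0.03, 0.012,0.334,0.1,0,0.03, 0.012,0.334,0.1,0,0.03, 0.012,0.334,0.1,0,0.03]'
python3 - <<'E'
from h import *
s=cam("side");save(s,"g3.png",(210,120,330,240),5);p=sensors.state()["tool_pos"];print(p)
f=lambda P:((proj(s,P)-[210,120])*5).round(0)
print("foot",f(p-[0,0,.011]),"mouth",f([.4536,-.003,.09]),"dx+5",f(p-[-.005,0,.011]),"dy+5",f(p-[0,-.005,.011]))
E
```

```text
time: 7.4
tool_pos: [0.4544, -0.0025, 0.12]
orientation: [[1.0, -0.002, 0.01], [-0.002, -1.0, 0.004], [0.01, -0.004, -1.0]]
wrist_force: [0.2, -0.0, 0.1]
grip_width: 0.526
[ 0.45500254 -0.00267102  0.12059117]
foot [282. 345.] mouth [285. 378.] dx+5 [274. 343.] dy+5 [277. 349.]
```

View pics/g3.png

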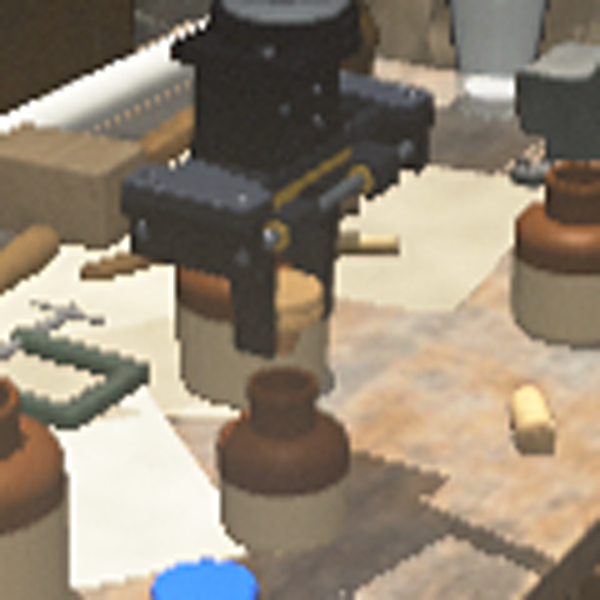

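```bash
python3 -m pendant '[-0.003,0,0.01,0,0.03, -0.003,0,0.016,0,0.03, -0.003,0,0.022,0,0.03, -0.003,0,0.028,0,0.03, -0.003,0,0.033,0,0.03, -0.003,0,0.037,0,0.03, -0.003,0,0.040,0,0.03, -0.003,0,0.041,0,0.03, -0.003,0,0.041,0,0.03]'
```

```text
time: 8.35
tool_pos: [0.4531, -0.0027, 0.0805]
orientation: [[1.0, -0.002, 0.012], [-0.002, -1.0, 0.003], [0.012, -0.003, -1.0]]
wrist_force: [-2.4, 0.4, 7.1]
grip_width: 0.52
```

```bash
python3 -m pendant '[0,0,0.002,0,0.03, 0,0,0.002,0,0.03, 0,0,0.002,0,0.03]'; python3 -m pendant '[0,0,0,0,0.087, 0,0,0,0,0.087, 0,0,0,0,0.087, 0,0,0,0,0.087, 0,0,-0.03,0,0.087, 0,0,-0.08,0,0.087, 0,0,-0.13,0,0.087, 0,0,-0.13,0,0.087]'
python3 - <<'E'
from h import *
s=cam("side");save(s,"g4.png",(210,120,330,240),4);print(sensors.state()["tool_pos"])
x,f,o=fitpile("abc",[.4475,.3255]*3);print(x.reshape(-1,2).round(4),f,o)
E
```

```text
time: 8.65
tool_pos: [0.4539, -0.0028, 0.0802]
orientation: [[1.0, -0.002, 0.013], [-0.002, -1.0, 0.003], [0.013, -0.003, -1.0]]
wrist_force: [-4.7, 1.3, 12.8]
grip_width: 0.523
time: 9.45
tool_pos: [0.4567, -0.0039, 0.2179]
orientation: [[1.0, -0.002, 0.026], [-0.002, -1.0, 0.0], [0.026, -0.001, -1.0]]
wrist_force: [1.1, 1.0, -0.3]
grip_width: 0.996
[ 0.4549429  -0.00364096  0.21427305]
[[0.444  0.3322]
 [0.4528 0.3236]
 [0.4521 0.3022]] 2280.9375 [np.float32(889.0), np.float32(2434.0)]
```

View pics/g4.png

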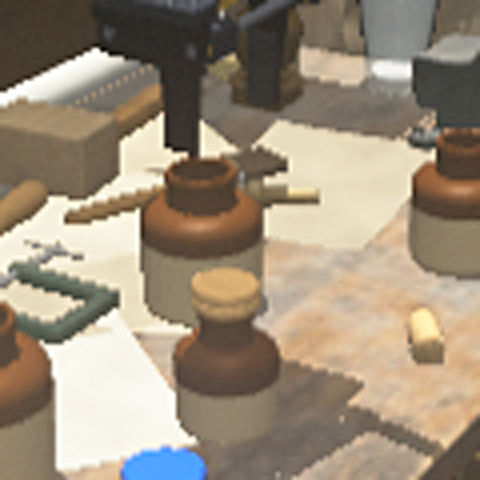

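```bash
python3 - <<'E'
from h import *
s=cam("side");o=lambda u,v,z:onz(s,u,v,z).round(4)
print("d",o(189.6,233.8,.152),"c",o(189.3,249.2,.114),"b",o(130+225/3.7,140+467/3.7,.076),"a",o(130+230/3.7,140+516/3.7,.038))
t=cam("top");save(t,"tp.png",(100,195,160,235),8)
E
```

```text
d [0.4396 0.3314 0.152 ] c [0.4424 0.3336 0.114 ] b [0.437  0.3399 0.076 ] a [0.4396 0.3366 0.038 ]
```

View pics/tp.png

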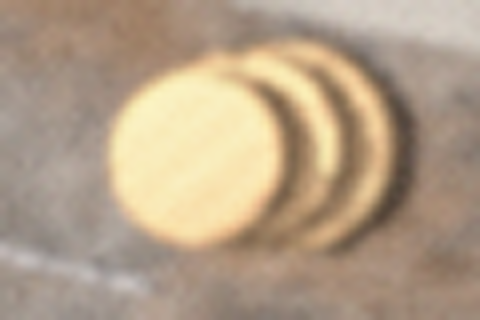

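```bash
python3 - <<'E'
from h import *
t=cam("top");s=cam("side")
for n,u,v,z in[("c",(124.6,214.6),(189.3,249.2),.114),("b",(130.4,213.7),(190.8,266.2),.076),("a",(136.4,213.1),(192.2,279.5),.038)]:
    q,r=tri([(t,u),(s,v)],z);print(n,q.round(4),r.round(1),onz(t,*u,z).round(4))
print(sensors.state()["tool_pos"])
E
```

```text
c [0.4449 0.3304] [-0.6  0.3  0.1 -1. ] [0.4455 0.3288 0.114 ]
b [0.4442 0.3314] [-1.6  1.1 -0.1 -2.9] [0.4469 0.3273 0.076 ]
a [0.4454 0.3287] [-1.8  0.9  0.1 -2.7] [0.4477 0.3241 0.038 ]
[ 0.4511082  -0.00296902  0.2082391 ]
```

```bash
python3 -m pendant '[-0.006,-0.333,0,0,0.087, -0.006,-0.333,0,0,0.087, -0.006,-0.333,0,0,0.087, -0.006,-0.333,0,0,0.087, -0.006,-0.333,0,0,0.087, -0.006,-0.333,0,0,0.087, -0.006,-0.333,0,0,0.087, -0.006,-0.333,0,0,0.087, -0.006,-0.333,0.05,0,0.087, -0.006,-0.333,0.09,0,0.087, -0.006,-0.333,0.115,0,0.087, -0.006,-0.333,0.122,0,0.087, -0.006,-0.333,0.122,0,0.087, -0.006,-0.333,0.122,0,0.087]'
python3 -m pendant '[0,0,0,0,0.035, 0,0,0,0,0.035, 0,0,0,0,0.035, 0,0,0,0,0.035, 0,0,0,0,0.035, 0,0,0,0,0.035, 0,0,0,0,0.035, 0,0,-0.01,0,0.035, 0,0,-0.04,0,0.035, 0,0,-0.09,0,0.035, 0,0,-0.13,0,0.035, 0,0,-0.13,0,0.035, 0,0,-0.13,0,0.035]'
```

```text
time: 11.2
tool_pos: [0.448, 0.3305, 0.0888]
orientation: [[1.0, -0.002, 0.011], [-0.002, -1.0, 0.004], [0.011, -0.004, -1.0]]
wrist_force: [-0.2, 0.4, 0.5]
grip_width: 1.0
time: 12.5
tool_pos: [0.4472, 0.3304, 0.2206]
orientation: [[1.0, -0.002, 0.014], [-0.002, -1.0, 0.006], [0.014, -0.006, -1.0]]
wrist_force: [0.0, 0.0, -1.1]
grip_width: 0.613
```

```bash
python3 -m pendant '[-0.015,0.648,0,0,0.035, -0.015,0.648,0,0,0.035, -0.015,0.648,0,0,0.035, -0.015,0.648,0,0,0.035, -0.015,0.648,0,0,0.035, -0.015,0.648,0,0,0.035, -0.015,0.648,0,0,0.035, -0.015,0.648,0,0,0.035, -0.015,0.648,0,0,0.035, -0.015,0.648,0,0,0.035, -0.015,0.648,0,0,0.035, -0.015,0.648,0,0,0.035, -0.015,0.648,0,0,0.035, -0.015,0.648,0,0,0.035, -0.015,0.648,0.04,0,0.035, -0.015,0.648,0.08,0,0.035, -0.015,0.648,0.084,0,0.035, -0.015,0.648,0.084,0,0.035, -0.015,0.648,0.084,0,0.035]'
python3 - <<'E'
from h import *
s=cam("side");save(s,"g5.png",(270,80,390,200),5);p=sensors.state()["tool_pos"];print(p)
f=lambda P:((proj(s,P)-[270,80])*5).round(0)
print("foot",f(p-[0,0,.012]),"mouth",f([.430,-.318,.101]),"dx+5",f(p-[-.005,0,.012]),"dy+5",f(p-[0,-.005,.012]))
E
```

```text
time: 14.4
tool_pos: [0.4328, -0.3173, 0.1342]
orientation: [[1.0, -0.002, 0.016], [-0.002, -1.0, 0.005], [0.016, -0.005, -1.0]]
wrist_force: [-0.1, -0.8, 0.4]
grip_width: 0.617
[ 0.43316177 -0.31773952  0.13480289]
foot [276. 338.] mouth [279. 372.] dx+5 [269. 337.] dy+5 [273. 341.]
```

View pics/g5.png

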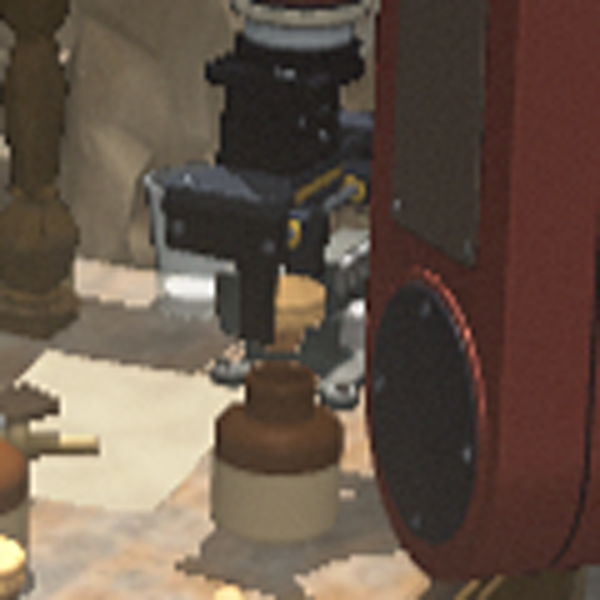

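```bash
python3 -m pendant '[-0.002,0,0.01,0,0.035, -0.002,0,0.016,0,0.035, -0.002,0,0.022,0,0.035, -0.002,0,0.028,0,0.035, -0.002,0,0.033,0,0.035, -0.002,0,0.037,0,0.035, -0.002,0,0.040,0,0.035, -0.002,0,0.043,0,0.035, -0.002,0,0.043,0,0.035, -0.002,0,0.043,0,0.035]'
```

```text
time: 15.45
tool_pos: [0.433, -0.3196, 0.0935]
orientation: [[1.0, -0.002, 0.019], [-0.002, -1.0, -0.0], [0.019, 0.0, -1.0]]
wrist_force: [-0.5, -5.0, 5.7]
grip_width: 0.615
```

```bash
python3 -m pendant '[0,0,0.003,0,0.035, 0,0,0.003,0,0.035, 0,0,0.003,0,0.035]'; python3 -m pendant '[0,0,0,0,0.087, 0,0,0,0,0.087, 0,0,0,0,0.087, 0,0,0,0,0.087, 0,0,-0.03,0,0.087, 0,0,-0.08,0,0.087, 0,0,-0.12,0,0.087, 0,0,-0.12,0,0.087]'
python3 - <<'E'
from h import *
s=cam("side");save(s,"g6.png",(270,80,390,200),5);t=cam("top");print(sensors.state()["tool_pos"])
E
```

```text
time: 15.75
tool_pos: [0.4334, -0.3199, 0.0925]
orientation: [[1.0, -0.001, 0.02], [-0.001, -1.0, -0.001], [0.02, 0.001, -1.0]]
wrist_force: [-3.8, 1.9, 15.3]
grip_width: 0.614
time: 16.55
tool_pos: [0.4338, -0.3224, 0.2194]
orientation: [[1.0, -0.002, 0.028], [-0.001, -1.0, -0.009], [0.028, 0.009, -1.0]]
wrist_force: [0.9, -0.3, 0.4]
grip_width: 1.0
[ 0.43148972 -0.32016055  0.21338557]
```

View pics/g6.png

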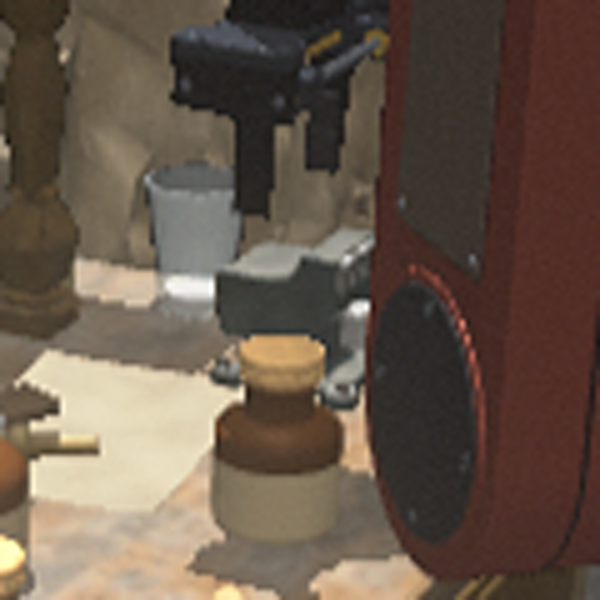

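```bash
python3 -m pendant '[0.0145,-0.65,0,0,0.087, 0.0145,-0.65,0,0,0.087, 0.0145,-0.65,0,0,0.087, 0.0145,-0.65,0,0,0.087, 0.0145,-0.65,0,0,0.087, 0.0145,-0.65,0,0,0.087, 0.0145,-0.65,0,0,0.087, 0.0145,-0.65,0,0,0.087, 0.0145,-0.65,0,0,0.087, 0.0145,-0.65,0,0,0.087, 0.0145,-0.65,0,0,0.087, 0.0145,-0.65,0,0,0.087, 0.0145,-0.65,0,0,0.087, 0.0145,-0.65,0,0,0.087, 0.0145,-0.65,0,0,0.087, 0.0145,-0.65,0,0,0.087, 0.0145,-0.65,0,0,0.087, 0.0145,-0.65,0,0,0.087]'; python3 - <<'E'
from h import *
s=cam("side");save(s,"g7.png",(130,150,260,310),3.5);t=cam("top");st=sensors.state();print(st["tool_pos"],st["orientation"].round(4))
E
```

```text
time: 18.45
tool_pos: [0.4473, 0.3286, 0.2121]
orientation: [[1.0, -0.003, 0.021], [-0.003, -1.0, -0.003], [0.021, 0.003, -1.0]]
wrist_force: [0.5, -1.1, -0.1]
grip_width: 0.995
[0.44732347 0.32894335 0.21237676] [[ 0.9998 -0.003   0.0218]
 [-0.003  -1.     -0.0023]
 [ 0.0218  0.0022 -0.9998]]
```

View pics/g7.png

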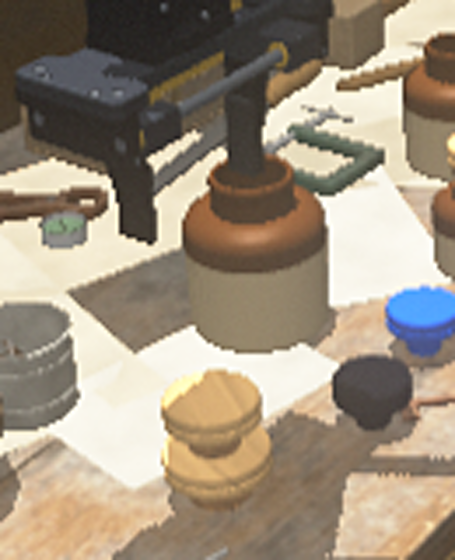

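```bash
python3 -m pendant '[-0.0055,-0.001,0.05,0,0.087, -0.0055,-0.001,0.1,0,0.087, -0.0055,-0.001,0.135,0,0.087, -0.0055,-0.001,0.155,0,0.087, -0.0055,-0.001,0.164,0,0.087, -0.0055,-0.001,0.164,0,0.087, -0.0055,-0.001,0.164,0,0.087, -0.0055,-0.001,0.164,0,0.045, -0.0055,-0.001,0.164,0,0.045, -0.0055,-0.001,0.164,0,0.045, -0.0055,-0.001,0.164,0,0.045, -0.0055,-0.001,0.164,0,0.045, -0.0055,-0.001,0.164,0,0.045]'
python3 -m pendant '[0,0,-0.01,0,0.045, 0,0,-0.04,0,0.045, 0,0,-0.09,0,0.045, 0,0,-0.14,0,0.045, 0,0,-0.17,0,0.045, 0,0,-0.17,0,0.045, 0,0,-0.17,0,0.045, 0,0,-0.17,0,0.045]'
```

```text
time: 19.85
tool_pos: [0.4457, 0.3297, 0.0488]
orientation: [[1.0, -0.003, 0.022], [-0.003, -1.0, -0.002], [0.022, 0.002, -1.0]]
wrist_force: [0.2, -0.3, 4.2]
grip_width: 0.705
time: 20.65
tool_pos: [0.4409, 0.3295, 0.217]
orientation: [[1.0, -0.003, 0.02], [-0.003, -1.0, -0.003], [0.02, 0.003, -1.0]]
wrist_force: [0.3, -0.9, -0.4]
grip_width: 0.704
```

```bash
python3 - <<'E'
from h import *
t=cam("top");s=cam("side")
for z in(.2,.3,.4,.5): 
    p=onz(t,200,91,z);q=onz(t,100,91,z);print(z,p.round(3),proj(s,p).round(0)*1.5,proj(s,q).round(0)*1.5)
b=onz(t,130.4,213.7,.076);print(tri([(t,(130.4,213.7)),(s,(190.4,263.4))],.076))
E
```

```text
0.2 [0.721 0.13  0.2  ] [229.5 232.5] [127.5 280.5]
0.3 [0.692 0.115 0.3  ] [243.  178.5] [150.  214.5]
0.4 [0.662 0.099 0.4  ] [256.5 118.5] [175.5 145.5]
0.5 [0.633 0.084 0.5  ] [271.5  55.5] [202.5  72. ]
(array([0.44643139, 0.32904454]), array([-0.69456831,  0.18827191,  0.16746442, -0.9918913 ]))
```

```bash
python3 -m pendant '[0.119,0.4705,0,0,0.045, 0.119,0.4705,0,0,0.045, 0.119,0.4705,0,0,0.045, 0.119,0.4705,0,0,0.045, 0.119,0.4705,0,0,0.045, 0.119,0.4705,0,0,0.045, 0.119,0.4705,0,0,0.045, 0.119,0.4705,0,0,0.045, 0.119,0.4705,0,0,0.045, 0.119,0.4705,0,0,0.045, 0.119,0.4705,0,0,0.045, 0.119,0.4705,0,0,0.045, 0.119,0.4705,0.04,0,0.045, 0.119,0.4705,0.068,0,0.045, 0.119,0.4705,0.07,0,0.045, 0.119,0.4705,0.07,0,0.045, 0.119,0.4705,0.07,0,0.045]'
python3 - <<'E'
from h import *
s=cam("side");save(s,"g8.png",(200,90,320,210),5);st=sensors.state();p=st["tool_pos"];print(p,st["orientation"].round(4)[:,2])
f=lambda P:((proj(s,P)-[200,90])*5).round(0)
print("foot",f(p-[0,0,.011]),"mouth",f([.560,-.141,.112]),"dx+5",f(p-[-.005,0,.011]),"dy+5",f(p-[0,-.005,.011]))
E
```

```text
time: 22.45
tool_pos: [0.5607, -0.1413, 0.1525]
orientation: [[1.0, -0.002, 0.021], [-0.002, -1.0, -0.005], [0.021, 0.005, -1.0]]
wrist_force: [-0.9, -0.1, -0.6]
grip_width: 0.707
[ 0.56097109 -0.1415468   0.15284967] [ 0.0222 -0.005  -0.9997]
foot [300. 314.] mouth [301. 362.] dx+5 [292. 313.] dy+5 [295. 317.]
```

View pics/g8.png

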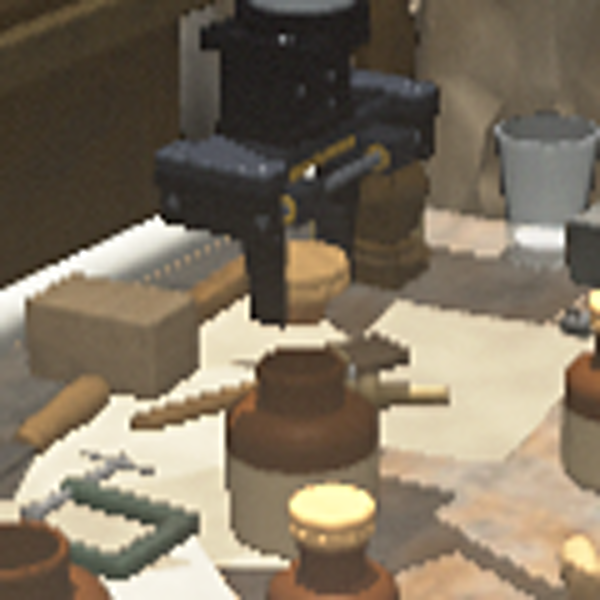

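```bash
python3 -m pendant '[-0.002,0,0.015,0,0.045, -0.002,0,0.023,0,0.045, -0.002,0,0.030,0,0.045, -0.002,0,0.036,0,0.045, -0.002,0,0.041,0,0.045, -0.002,0,0.046,0,0.045, -0.002,0,0.050,0,0.045, -0.002,0,0.053,0,0.045, -0.002,0,0.053,0,0.045, -0.002,0,0.053,0,0.045]'
```

```text
time: 23.5
tool_pos: [0.5617, -0.1442, 0.1024]
orientation: [[1.0, -0.003, 0.026], [-0.002, -1.0, -0.009], [0.026, 0.009, -1.0]]
wrist_force: [-2.3, -6.6, 10.1]
grip_width: 0.705
```

```bash
python3 -m pendant '[0,0,0.003,0,0.045, 0,0,0.003,0,0.045, 0,0,0.003,0,0.045]'; python3 -m pendant '[0,0,0,0,0.087, 0,0,0,0,0.087, 0,0,0,0,0.087, 0,0,0,0,0.087, 0,0,-0.03,0,0.087, 0,0,-0.07,0,0.087, 0,0,-0.11,0,0.087, 0,0,-0.11,0,0.087, 0,0,-0.11,0,0.087]'
python3 - <<'E'
from h import *
s=cam("side");a=s[0]["color"][90:210,200:320,::-1];b=s[0]["color"][190:310,130:250,::-1];k=lambda i:cv2.resize(i,(400,400),interpolation=cv2.INTER_CUBIC)
cv2.imwrite("pics/g9.png",np.hstack([k(a),k(b)]));st=sensors.state();print(st["tool_pos"],st["orientation"].round(3)[:,2])
E
```

```text
time: 23.8
tool_pos: [0.5623, -0.1447, 0.1019]
orientation: [[1.0, -0.002, 0.027], [-0.002, -1.0, -0.01], [0.027, 0.01, -1.0]]
wrist_force: [-7.5, -0.4, 16.2]
grip_width: 0.705
time: 24.7
tool_pos: [0.56, -0.1437, 0.2129]
orientation: [[1.0, -0.002, 0.029], [-0.002, -1.0, -0.011], [0.029, 0.011, -1.0]]
wrist_force: [-0.4, 0.2, -0.8]
grip_width: 0.998
[ 0.5589421  -0.14335431  0.21112731] [ 0.026 -0.01  -1.   ]
```

View pics/g9.png

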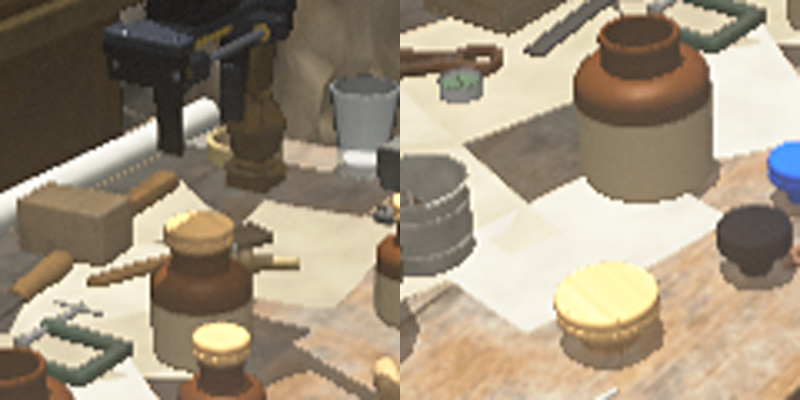

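```bash
python3 - <<'E'
from h import *
t=cam("top");s=cam("side");out=[]
for c,(u,v),w in((t,(136,213),22),(s,(192,277),26)):
    h=cv2.cvtColor(c[0]["color"],cv2.COLOR_RGB2HSV)[v-w:v+w,u-w:u+w]
    k=((h[...,1]>80)&(h[...,2]>225)).astype(np.uint8);n,l,st,ce=cv2.connectedComponentsWithStats(k)
    i=1+np.argmax(st[1:,4]);print(st[i],ce[i]+[u-w,v-w])
    cn=max(cv2.findContours((l==i).astype(np.uint8),0,1)[0],key=len);print(cv2.fitEllipse(cn))
    out.append(ce[i]+[u-w,v-w])
for o in([out[0]],[None]):pass
print(onz(t,*out[0],.038),onz(s,*out[1],.038),tri([(t,out[0]),(s,(192.3,277))],.038))
print("A",tri([(t,(199.6,170.8)),(s,(202.3,199.8))],.124))
E
```

```text
[16 31 14  5 15] [136.66666667 224.73333333]
((23.452590942382812, 29.533571243286133), (8.942484855651855, 16.44537353515625), 64.26506805419922)
[11 23 31 14 49] [194.55102041 282.97959184]
((26.179397583007812, 29.05665397644043), (12.843289375305176, 27.801448822021484), 78.61563110351562)
[0.4173002  0.32337939 0.038     ] [0.42718028 0.34375971 0.038     ] (array([0.43119066, 0.3297257 ]), array([-2.41141514, -5.29571994,  4.83387598,  2.02998937]))
A (array([0.54946854, 0.14663425]), array([-1.05397668, -0.26320983,  0.7962321 , -1.51014739]))
```

```bash
python3 - <<'E'
from h import *
for n,(u,v),w,a in(("top",(136,213),30,(15,15)),("side",(192,281),40,(20,19))):
    c=cam(n);im=c[0]["color"][v-w:v+w,u-w:u+w].copy()
    m=np.full(im.shape[:2],cv2.GC_BGD,np.uint8);cv2.ellipse(m,(w,w),a,0,0,360,int(cv2.GC_PR_FGD),-1);cv2.ellipse(m,(w,w),(8,6),0,0,360,int(cv2.GC_FGD),-1)
    cv2.grabCut(im,m,None,np.zeros((1,65)),np.zeros((1,65)),8,cv2.GC_INIT_WITH_MASK)
    k=(m%2==1).astype(np.uint8);x,y,W,H=cv2.boundingRect(k);M=cv2.moments(k,True)
    print(n,"bbox",x+u-w,y+v-w,W,H,"centroid",M["m10"]/M["m00"]+u-w,M["m01"]/M["m00"]+v-w)
    if n=="top":print(onz(c,M["m10"]/M["m00"]+u-w,M["m01"]/M["m00"]+v-w,.036))
    S=sil(c,pileparts("a",[.4464,.327]));ys,xs=np.where(S>.5);print(" model bbox",xs.min(),ys.min(),np.ptp(xs)+1,np.ptp(ys)+1,"centroid",xs.mean(),ys.mean())
E
```

```text
top bbox 122 200 30 27 centroid 136.28726708074535 213.13664596273293
[0.44756171 0.32502832 0.036     ]
 model bbox 122 201 29 27 centroid 136.21824104234528 213.62377850162866
side bbox 176 268 34 33 centroid 192.2239819004525 284.0022624434389
 model bbox 177 267 32 29 centroid 192.79644808743168 280.62158469945354
```

```bash
python3 -m pendant '[-0.112,-0.471,0,0,0.087, -0.112,-0.471,0,0,0.087, -0.112,-0.471,0,0,0.087, -0.112,-0.471,0,0,0.087, -0.112,-0.471,0,0,0.087, -0.112,-0.471,0,0,0.087, -0.112,-0.471,0,0,0.087, -0.112,-0.471,0,0,0.087, -0.112,-0.471,0,0,0.087, -0.112,-0.471,0,0,0.087, -0.112,-0.471,0,0,0.087, -0.112,-0.471,0,0,0.087, -0.112,-0.471,0,0,0.087, -0.112,-0.471,0,0,0.087, -0.112,-0.471,0,0,0.087]'
```

```text
time: 26.45
tool_pos: [0.448, 0.327, 0.203]
orientation: [[1.0, -0.004, 0.024], [-0.004, -1.0, -0.009], [0.024, 0.009, -1.0]]
wrist_force: [-0.4, -0.0, 0.3]
grip_width: 1.001
```

```bash
python3 -m pendant '[-0.0055,-0.003,0.05,0,0.087, -0.0055,-0.003,0.1,0,0.087, -0.0055,-0.003,0.14,0,0.087, -0.0055,-0.003,0.155,0,0.087, -0.0055,-0.003,0.162,0,0.087, -0.0055,-0.003,0.168,0,0.087, -0.0055,-0.003,0.168,0,0.087]'
```

```text
time: 27.15
tool_pos: [0.4478, 0.329, 0.0363]
orientation: [[1.0, -0.005, 0.026], [-0.004, -1.0, -0.008], [0.026, 0.008, -1.0]]
wrist_force: [0.2, 0.2, -0.2]
grip_width: 1.001
```

No contact on the way past the head's top. I continue down, grip and lift.

```bash
python3 -m pendant '[-0.001,0,0.008,0,0.087, -0.001,0,0.016,0,0.087, -0.001,0,0.024,0,0.087, -0.001,0,0.024,0,0.087, -0.001,0,0.024,0,0.055, -0.001,0,0.024,0,0.055, -0.001,0,0.024,0,0.055, -0.001,0,0.024,0,0.055, -0.001,0,0.024,0,0.055, -0.001,0,0.024,0,0.055]' 20
python3 -m pendant '[0,0,-0.01,0,0.055, 0,0,-0.04,0,0.055, 0,0,-0.09,0,0.055, 0,0,-0.14,0,0.055, 0,0,-0.19,0,0.055, 0,0,-0.2,0,0.055, 0,0,-0.2,0,0.055, 0,0,-0.2,0,0.055]'
```

```text
time: 28.15
tool_pos: [0.4476, 0.3289, 0.0126]
orientation: [[1.0, -0.005, 0.026], [-0.004, -1.0, -0.008], [0.026, 0.008, -1.0]]
wrist_force: [-0.3, -0.1, 1.7]
grip_width: 0.794
time: 28.95
tool_pos: [0.4416, 0.33, 0.2113]
orientation: [[1.0, -0.005, 0.025], [-0.004, -1.0, -0.009], [0.025, 0.008, -1.0]]
wrist_force: [0.2, 0.3, -2.0]
grip_width: 0.797
```

```bash
python3 -m pendant '[0.108,0.183,0,0,0.055, 0.108,0.183,0,0,0.055, 0.108,0.183,0,0,0.055, 0.108,0.183,0,0,0.055, 0.108,0.183,0,0,0.055, 0.108,0.183,0,0,0.055, 0.108,0.183,0,0,0.055, 0.108,0.183,0.04,0,0.055, 0.108,0.183,0.05,0,0.055, 0.108,0.183,0.05,0,0.055, 0.108,0.183,0.05,0,0.055, 0.108,0.183,0.05,0,0.055]'
python3 - <<'E'
from h import *
s=cam("side");save(s,"g10.png",(140,120,260,240),5);st=sensors.state();p=st["tool_pos"];print(p)
f=lambda P:((proj(s,P)-[140,120])*5).round(0)
print("foot",f(p-[0,0,.0126]),"mouth",f([.5495,.1465,.124]),"dx+5",f(p-[-.005,0,.0126]),"dy+5",f(p-[0,-.005,.0126]))
E
```

```text
time: 30.15
tool_pos: [0.5507, 0.1468, 0.1672]
orientation: [[1.0, -0.004, 0.027], [-0.004, -1.0, -0.008], [0.027, 0.008, -1.0]]
wrist_force: [-0.4, 0.7, 0.7]
grip_width: 0.799
[0.55087249 0.14669039 0.16731399]
foot [309. 336.] mouth [316. 391.] dx+5 [301. 334.] dy+5 [303. 340.]
```

View pics/g10.png

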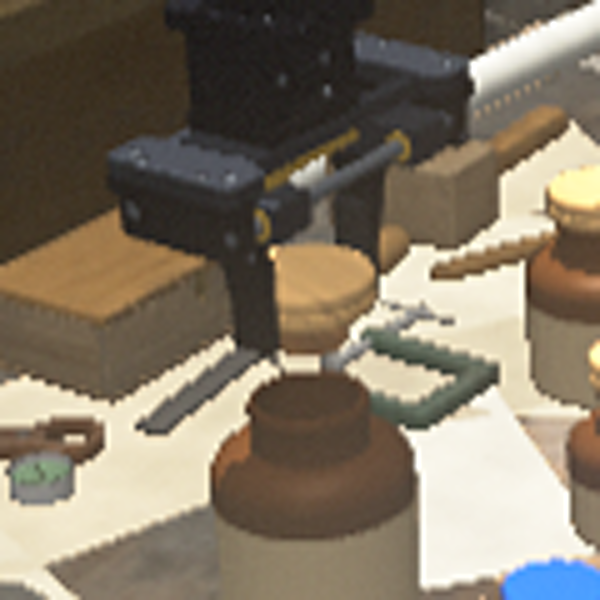

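```bash
python3 -m pendant '[-0.001,-0.0025,0.015,0,0.055, -0.001,-0.0025,0.023,0,0.055, -0.001,-0.0025,0.029,0,0.055, -0.001,-0.0025,0.034,0,0.055, -0.001,-0.0025,0.039,0,0.055, -0.001,-0.0025,0.044,0,0.055, -0.001,-0.0025,0.048,0,0.055, -0.001,-0.0025,0.051,0,0.055, -0.001,-0.0025,0.052,0,0.055, -0.001,-0.0025,0.052,0,0.055]'
```

```text
time: 31.2
tool_pos: [0.5517, 0.1488, 0.1165]
orientation: [[1.0, -0.004, 0.028], [-0.004, -1.0, -0.008], [0.028, 0.008, -1.0]]
wrist_force: [-2.4, -0.3, 6.3]
grip_width: 0.797
```

```bash
python3 -m pendant '[0,0,0.004,0,0.055, 0,0,0.004,0,0.055, 0,0,0.004,0,0.055]'; python3 -m pendant '[0,0,0,0,0.087, 0,0,0,0,0.087, 0,0,0,0,0.087, 0,0,0,0,0.087, 0,0,-0.03,0,0.087, 0,0,-0.07,0,0.087, 0,0,-0.11,0,0.087, 0,0,-0.14,0,0.087, 0,0,-0.14,0,0.087, 0,0,-0.14,0,0.087]'
python3 - <<'E'
from h import *
s=cam("side");save(s,"g11.png",(90,120,350,310),3);print(sensors.state()["tool_pos"])
f=lambda P:((proj(s,P)-[90,120])*3).round(0)
for n,(x,y,h) in dict(A=(.5505,.149,.124),B=(.561,-.143,.112),C=(.432,-.3195,.101),D=(.454,-.003,.09)).items(): print(n,"head top centre if seated",f([x,y,h+.018]))
E
```

```text
time: 31.5
tool_pos: [0.5526, 0.1489, 0.1157]
orientation: [[1.0, -0.004, 0.03], [-0.003, -1.0, -0.008], [0.03, 0.008, -1.0]]
wrist_force: [-7.9, -1.0, 16.8]
grip_width: 0.794
time: 32.5
tool_pos: [0.5486, 0.1501, 0.2559]
orientation: [[1.0, -0.004, 0.031], [-0.003, -1.0, -0.008], [0.031, 0.008, -0.999]]
wrist_force: [-0.8, -0.5, -0.4]
grip_width: 0.998
[0.54784034 0.14993011 0.25442897]
A head top centre if seated [335. 216.]
B head top centre if seated [511. 109.]
C head top centre if seated [707.  86.]
D head top centre if seated [530. 209.]
```

View pics/g11.png

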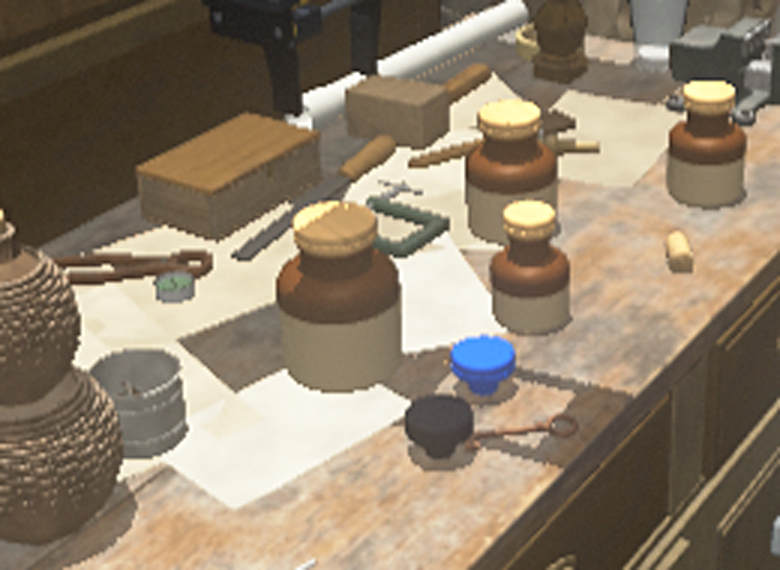

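All four heads sit flat on their rims: A (335,219), B (509,112), C (709,90), D (529,213). Each is within about 4 crop pixels of its predicted seated position. The gripper is clear, so I'm handing in.

```bash
python3 -c "
from h import *
ticket.finish_job();print(sensors.state()['time'])"
```

```text
the job is handed in; nothing more can be done
the job is handed in; nothing more can be done
```

All four jars are closed, each with its own stopper. I took the pile apart from the top down (d, c, b, a) and handed the job in at about 32.5 s on the robot's clock.

**Grip widths:** the measured openings were about 45, 53, 61 and 69 mm, which match the four head sizes.

**Seating:** when I pressed each stopper further after it was down, it hardly moved (1 mm or less) and the upward force rose to 13–17 N. That is what contact with the rim would give. In the last side picture every head lies flat on its rim, within 3–4 enlarged pixels (just over one camera pixel) of where it should be.

**The rest of the scene:** the jars are upright. The tin of nails, the key and the black and blue look-alikes look untouched. I did not check the tap separately in the last picture, but the arm never worked close to it.

**Weaker points:**
- My automatic outline fit for the pile failed, so I measured the pile from crops by hand instead. A brightness threshold for the last stopper failed too; I located it with an automatic outline (GrabCut) checked against its known size.
- The two cameras disagreed by a few millimetres on jar A's mouth, so I corrected that with the stopper held over it.
- The tool drifted to a tilt of about 1.7° over the run, with no visible effect.
- Jars B and C may have shifted by 2–3 mm as their stoppers centred.
- I viewed 17 pictures, three over the budget of 14.

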